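# Twist the stuck handle off the file in the vise

## Task

Take the wooden handle off the round file that stands clamped upright in the vise: it is stuck tight, so twist it back and forth, a good 20 degrees each way, while easing it upwards, and do not drag the file up out of the jaws with it. Then put the handle into the shallow plywood tray and let go.

Things in the scene. Friction and masses are not known exactly. Their poses are not given: they have to be found in the camera images.
- handle_mid (a point): centre of the stuck wooden handle, an upright square bar 32 x 32 x 80 mm with brass lower end, 90 g, on the file in the vise (like handles in the dark block stay there). z up, x and y square to its flat sides: grip those at the centre or just above. The tang enters 40 mm from below; only the first 7 mm of rise are tight. Turning takes 0.2 N m; while turned, 15 N lifts it about 1 mm per 40 deg
- vise: the small blue bench vise, fixed to the desk, 100 mm wide, jaws 95 mm high; origin on the desk under the file's axis, z up, x along the screw (away from the robot). The handle's lower end starts 110 mm above the desk, 15 mm above the jaws; handle and vise start with their axes parallel.
- file (a joint): how far the round file is dragged up in the vise's rubber-lined jaws, m; 0 = as clamped. The liners give like a spring, 1 mm per 5 N, and the file goes back down when the pull stops; it does not turn. More than 5 mm counts as dragged out, and a straight pull without turning gets there before the handle comes free.
- tray_in (a point): middle of the inner floor of the shallow open plywood tray, 200 (x) x 150 (y) x 35 mm outside with 7 mm walls and floor, fixed on the desk to the left or right of the vise; x along its long side, z up. The handle may stand, lie or lean in it.
Things that resemble listed ones, but are neither listed nor needed, are in the scene too. Of the things shaped like the part that bears tray_in, the wooden one is meant.

How it is judged:
By the outcome, as a careful person would: the job done as asked, in the order asked, and still so for the second after the job is handed in, with the robot touching nothing.
It also fails if it takes over 56 s, if anything falls off the work surface, if the arm or the gripper's body presses on something with over 40 N, if the wrist force passes 120 N, or if a joint passes its speed limit or range.

## Robot

A 6-joint arm with a two-finger parallel gripper is mounted at the origin on the work surface. World frame = base frame: x ahead of the robot, y to its left, z up, the work surface at z = 0. Lengths are in m, angles in rad, forces in N, time in s.
With the tool pointing down it reaches from about 0.425 to 1.125 m from the base axis. Payload 14.9 kg.
Tool frame: the origin (TCP) lies between the finger pads; the fingertips stand 25 mm ahead of it and the grasp point (between the pads) lies 6 mm ahead of it; z points along the fingers, y is the line along which they close (so a half turn about z gives the same grasp; the last joint's range is limited). The gripper opens to 91 mm and grips with 3 to 60 N. Pads are 32 mm wide; open, the fingers measure 118 mm over their backs; the gripper's body (76 mm by 178 mm) begins 60 mm behind the grasp point.
Start: joints at [1.262, 0.379, 1.734, -0, 1.028, -0.033], TCP at [0.191, 0.674, 0.239] pointing down, gripper open.
Joint ranges: [-2.77, 2.77], [-0.74, 2.19], [0, 2.66], [-1.06, 4.2], [0.31, 2.87], [-3.08, 3.08]. Speed limits (rad/s): [1.89, 1.89, 2.39, 3.14, 3.14, 3.14].

## Interface

Orientations are given as a unit quaternion [w, x, y, z].
In Python, from workcell import r, eyes gives the robot as it stands.
- The arm moves only by the shell command python3 -m jog 'ROWS' [FORCE]. ROWS is JSON, a list of rows, each a list of 7 numbers: the shift along the world's x, y, z in cm, then the turn, a rotation vector about the world's x, y, z in rad, then the finger opening in cm, from 0 to 9.12. A call has 1 to 8 rows; each row is the pose to reach, as a shift and turn from the pose commanded when the call began; what a row does not reach only later rows make up. A row lasts 1/8 s, in which the tool goes at most 62.5 mm and 10.7 degrees, less where a joint would pass 70% of its speed; a pose out of reach is approached as far as the arm can. A call with a gripper value outside its range is refused whole. The fingers move at their own pace and stop on an object; FORCE is the grip in N (left out, the last holds). Time passes only in rows, so rows that repeat a pose let the fingers close. It gives the time, the measured TCP pose, the force, the opening and the grip force at its end, in the units of the state.
- r.get_obs(): the state, without advancing time (a new reading comes with each control period).
- eyes.camera(name): name is "scene" or "top"; returns the picture (420x560x3 uint8, red, green, blue); there is no depth.
- eyes.camera_info(name): a dict with "fx", "fy", "cx", "cy" (pixels), "D" ([k1, k2, p1, p2, k3] as OpenCV has them; the pictures are not rectified), "R" (3x3) and "t" (3): a world point X has camera coordinates R X + t. Camera axes: x right, y down, z forward; pixel columns grow to the right and rows downward; lengths in m; the calibration is good to about 2 mm. A picture is of the moment at which its call begins. camera_info takes no time and is no camera call.
- r.close_job(): hands the job in; it is judged then, once.
The state is a dict: "clock": time; "qpos": joint angles; "qd": joint speeds; "tau": joint torques, N m; "eef_pos": TCP position; "orientation": TCP orientation; "ft_force": force on the tool from outside, world axes, zero at the start; "torque": the same for the moment, N m; "grip_width": opening from 0.0 (shut) to 1.0 (fully open); "gripper_force": force on a finger pad.
Only numpy, scipy, OpenCV 4.12 (cv2) and the standard library are available. Lean on these libraries where they do the work, as an engineer would, in place of code of your own. Each camera call takes 0.05 s, during which the arm holds its last target. There are 200 camera calls.

## Working session

There is one attempt and no reset: what is moved stays moved. The work goes in short steps, Python scripts to look and compute and a shell command to move; the robot and the scene stay as the last step left them, time stands still between calls to the robot, and variables do not carry over. Pictures are saved under pics/ and viewed, at most 10 in all, crops included, and the job is handed in when it is done.

```bash
mkdir -p pics; ls
python3 - <<'E'
from workcell import r, eyes
import cv2
for n in("scene","top"):
    im=eyes.camera(n); cv2.imwrite(f"pics/{n}0.png",im[:,:,::-1]); print(n,eyes.camera_info(n))
print(r.get_obs())
E
```

```text
pics
scene {'fx': 436.56857176000534, 'fy': 436.56857176000534, 'cx': 274.22787600250535, 'cy': 198.50428011425487, 'D': array([-0.06240046,  0.        ,  0.        ,  0.        ,  0.        ]), 'R': array([[-0.46227621,  0.88655992, -0.01766979],
       [ 0.59071129,  0.29302896, -0.75179398],
       [-0.66133265, -0.35797422, -0.65916127]]), 't': array([ 0.19835931, -0.1614059 ,  1.23263892])}
top {'fx': 393.7918415999325, 'fy': 393.7918415999325, 'cx': 273.68969567870244, 'cy': 216.24882835149035, 'D': array([-0.10958149,  0.        ,  0.        ,  0.        ,  0.        ]), 'R': array([[ 0.01186449, -0.9998518 ,  0.0124745 ],
       [-0.99082239, -0.01343543, -0.13450089],
       [ 0.13464856, -0.01076422, -0.99083495]]), 't': array([-0.01550835,  0.40279818,  0.91507715])}
{'clock': 0.1, 'qpos': array([ 1.26165861e+00,  3.79330318e-01,  1.73470703e+00, -5.44509041e-06,
        1.02848189e+00, -3.32923015e-02]), 'qd': array([-0.00119662, -0.00126044, -0.00218363, -0.00083476,  0.001063  ,
        0.00064067]), 'tau': array([ 7.91653620e-04, -7.65042615e+01, -4.35290873e+01,  6.52781432e-02,
        3.98529076e-02, -1.34961542e-05]), 'eef_pos': array([0.19055742, 0.67323475, 0.23837948]), 'orientation': array([-7.66385451e-05,  1.37484438e-01,  9.90503819e-01, -4.56916046e-04]), 'ft_force': array([-0.76576143,  0.3467276 , -0.28718274]), 'torque': array([-0.0229015 , -0.06525445,  0.01046121]), 'gripper_force': 0.0, 'grip_width': 0.9986449179569806}
```

View pics/scene0.png

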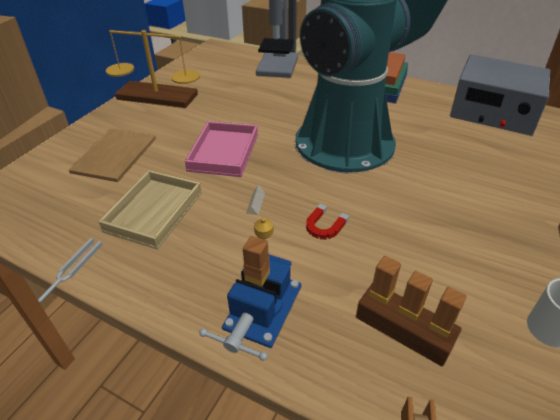

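View pics/top0.png

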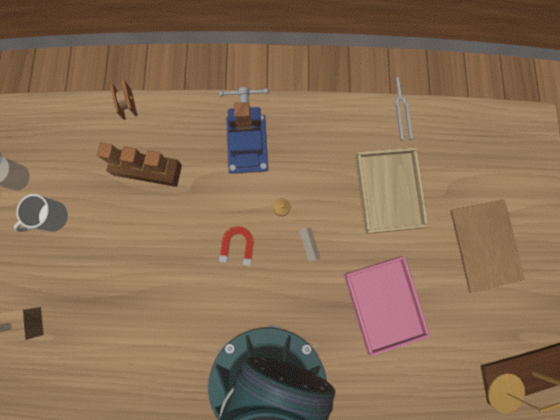

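The scene picture shows the vise handle at (256,260). Three similar handles stand in the dark block at (385–450,280–310), and those are decoys. The wooden tray is at (152,207). The pink tray at (222,147) and the flat board at (114,153) don't fit the description. In the top view the handle is at (243,112) and the wooden tray at (392,190). I'll confirm this in one enlarged crop.

```bash
cat > h.py <<'E'
import numpy as np, cv2
from workcell import r, eyes
def ray(n,uv):
    c=eyes.camera_info(n);K=np.array([[c['fx'],0,c['cx']],[0,c['fy'],c['cy']],[0,0,1]])
    p=cv2.undistortPoints(np.array(uv,float).reshape(-1,1,2),K,c['D']).reshape(-1,2)
    R=np.array(c['R']);t=np.array(c['t'])
    d=np.c_[p,np.ones(len(p))]@R
    return -R.T@t,d
def onplane(n,uv,z):
    o,d=ray(n,uv); return o+d*((z-o[2])/d[:,2])[:,None]
def proj(n,X):
    c=eyes.camera_info(n);K=np.array([[c['fx'],0,c['cx']],[0,c['fy'],c['cy']],[0,0,1]])
    return cv2.projectPoints(np.array(X,float).reshape(-1,1,3),cv2.Rodrigues(np.array(c['R']))[0],np.array(c['t']),K,np.array(c['D']))[0].reshape(-1,2)
E
python3 - <<'E'
import cv2,numpy as np
a=cv2.imread('pics/top0.png')[80:180,210:290]; b=cv2.imread('pics/scene0.png')[220:350,200:310]
a=cv2.resize(a,(400,500),interpolation=cv2.INTER_CUBIC); b=cv2.resize(b,(400,473),interpolation=cv2.INTER_CUBIC); b=cv2.copyMakeBorder(b,0,27,0,0,cv2.BORDER_CONSTANT)
cv2.imwrite('pics/c1.png',np.hstack([a,b]))
from h import *
# tray, wooden: region mask
im=cv2.imread('pics/top0.png');h=cv2.cvtColor(im,cv2.COLOR_BGR2HSV)
print(h[190,392],h[170,320],h[155,362],h[112,243])
E
```

```text
[ 19  73 165] [ 15 105 155] [19 88 98] [ 13 131 142]
```

View pics/c1.png

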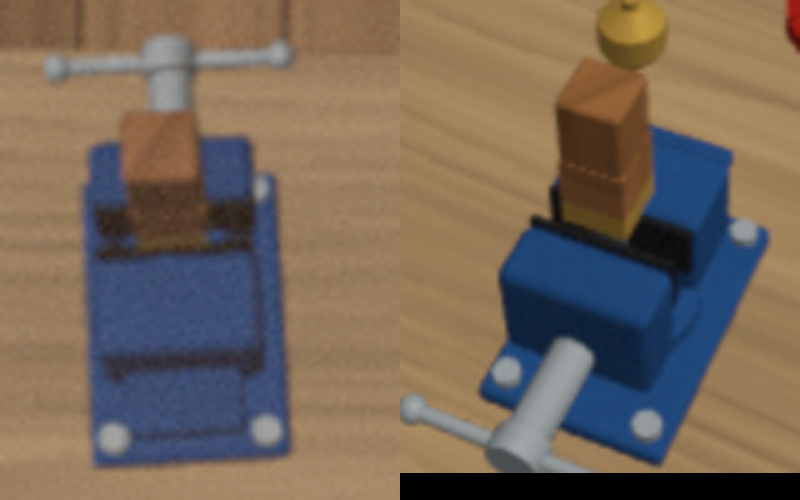

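The crop shows the brass-ended handle standing in the blue vise. Its top-face corners in the enlarged top view are (125,112), (197,112), (200,180) and (128,180). In the scene view they are (157,103), (186,60), (247,75) and (228,120), after removing the 400 px panel offset.

Run:
```python
from h import *
T=(np.array([[125,112],[197,112],[200,180],[128,180]])+.5)/5-.5+[210,80]
S=(np.array([[157,103],[186,60],[247,75],[228,120]])+.5)/3.636-.5+[200,220]
for n,P in(("top",T),("scene",S)):
    X=onplane(n,P,.19); print(n,X.round(4).tolist(),X.mean(0).round(4),"edges deg",[round(np.degrees(np.arctan2(*(X[(i+1)%4]-X[i])[1::-1]))%90,1) for i in range(4)],[round(np.linalg.norm(X[(i+1)%4]-X[i]),4) for i in range(4)])
B=(np.array([[95,465],[290,455],[274,175],[82,185]])+.5)/5-.5+[210,80]
X=onplane("top",B,.012);print("plate",X.round(3).tolist(),[round(np.degrees(np.arctan2(*(X[(i+1)%4]-X[i])[1::-1]))%90,1) for i in range(4)])
# tray top rim: brighter, less saturated than desk
im=cv2.imread('pics/top0.png')
P=np.array([[358,153],[416,149],[427,228],[367,234]],float)
hsv=cv2.cvtColor(im,cv2.COLOR_BGR2HSV)
m=((hsv[...,0]>=17)&(hsv[...,0]<=26)&(hsv[...,1]>40)).astype(np.uint8)
m[:, :330]=0;m[:,440:]=0;m[:130]=0;m[250:]=0
m=cv2.morphologyEx(m,cv2.MORPH_OPEN,np.ones((3,3)));m=cv2.morphologyEx(m,cv2.MORPH_CLOSE,np.ones((7,7)))
c=max(cv2.findContours(m,0,2)[0],key=cv2.contourArea);print(cv2.contourArea(c))
X=onplane("top",c.reshape(-1,2),.035)
print("tray",cv2.minAreaRect((X[:,:2]*1000).astype(np.float32)))
print("tray hand",onplane("top",P,.035).round(3).tolist())
```

```text
top [[0.6192, 0.0754, 0.19], [0.6196, 0.0455, 0.19], [0.5896, 0.0435, 0.19], [0.5892, 0.0732, 0.19]] [0.6044 0.0594 0.19  ] edges deg [np.float64(0.7), np.float64(3.7), np.float64(0.7), np.float64(4.1)] [np.float64(0.0299), np.float64(0.03), np.float64(0.0297), np.float64(0.0301)]
scene [[0.6212, 0.0488, 0.19], [0.5935, 0.0472, 0.19], [0.5895, 0.0755, 0.19], [0.6161, 0.0807, 0.19]] [0.6051 0.0631 0.19  ] edges deg [np.float64(3.2), np.float64(8.2), np.float64(10.9), np.float64(9.2)] [np.float64(0.0277), np.float64(0.0286), np.float64(0.0271), np.float64(0.0323)]
plate [[0.512, 0.102, 0.012], [0.519, 0.006, 0.012], [0.665, 0.016, 0.012], [0.659, 0.114, 0.012]] [np.float64(3.8), np.float64(4.0), np.float64(3.9), np.float64(4.4)]
5098.5
tray ((472.62786865234375, -294.6941223144531), (205.94432067871094, 161.6379852294922), 6.337864398956299)
tray hand [[0.561, -0.215, 0.035], [0.576, -0.362, 0.035], [0.378, -0.381, 0.035], [0.362, -0.233, 0.035]]
```

Handle: centre about (0.605, 0.061), yaw 4°. Tray: centre about (0.470, −0.297). I'll move above the handle and turn about +20° so the fingers close across y.

```bash
python3 -m jog '[[4,-6,0.5,0,0,0.04,9],[8,-12,1,0,0,0.08,9],[12,-18,2,0,0,0.12,9],[16,-24,2,0,0,0.17,9],[20,-30,2,0,0,0.22,9],[24,-36,2,0,0,0.26,9],[28,-42,2,0,0,0.3,9],[32,-48,2,0,0,0.346,9]]' 50
```

```text
clock: 1.1
eef_pos: [0.4682, 0.2563, 0.2589]
orientation: [0.0, -0.036, 0.999, 0.0]
ft_force: [1.2, 0.6, 0.2]
grip_width: 0.986
gripper_force: 0.0
```

```bash
python3 -m jog '[[4,-5.5,0,0,0,0,9],[8,-11,0,0,0,0,9],[9.4,-13.2,0,0,0,0,9],[9.4,-13.2,0,0,0,0,9],[9.4,-13.2,0,0,0,0,9],[9.4,-13.2,0,0,0,0,9]]'
python3 - <<'E'
from h import *
print(r.get_obs()['eef_pos'],r.get_obs()['qpos'])
for n in("scene","top"): cv2.imwrite(f"pics/{n}1.png",eyes.camera(n)[:,:,::-1])
a=cv2.resize(cv2.imread('pics/scene1.png')[150:350,180:340],(480,600));b=cv2.resize(cv2.imread('pics/top1.png')[60:210,200:280],(320,600))
cv2.imwrite('pics/c2.png',np.hstack([a,b]))
E
```

```text
clock: 1.85
eef_pos: [0.5609, 0.1271, 0.2588]
orientation: [-0.0, -0.036, 0.999, 0.0]
ft_force: [0.0, -0.5, -0.7]
grip_width: 0.983
gripper_force: 0.0
[0.56094807 0.12705838 0.25877728] [ 1.82201073e-01  1.59766611e-01  1.97816799e+00  7.01440934e-05
  1.00387959e+00 -1.45999897e+00]
```

View pics/c2.png

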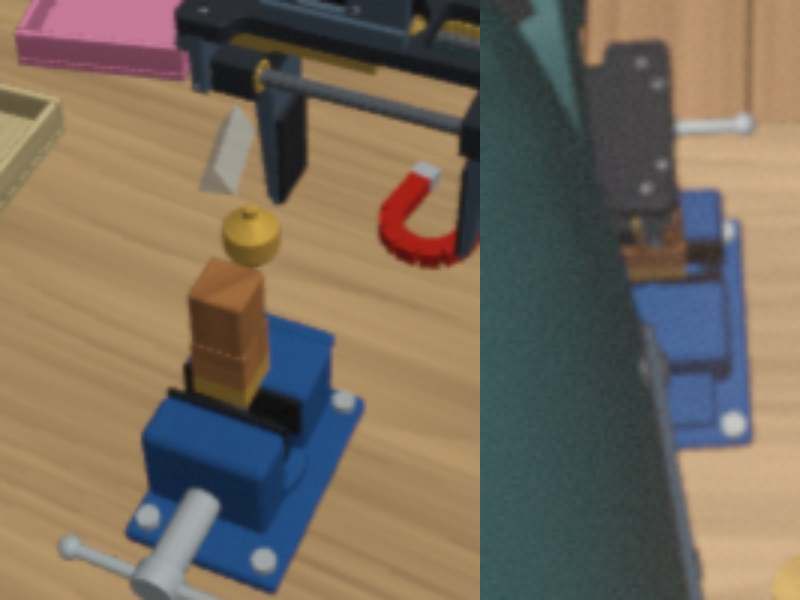

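The gripper is open and short of the handle. In the crop the handle is at (230,330), undisturbed. A further +4.4 cm in x and −6.6 cm in y is needed.

```bash
python3 -m jog '[[2.2,-3.3,0,0,0,0,9],[4.4,-6.6,0,0,0,0,9],[4.4,-6.6,0,0,0,0,9],[4.4,-6.6,0,0,0,0,9]]'
python3 - <<'E'
from h import *
for n in("scene","top"): cv2.imwrite(f"pics/{n}2.png",eyes.camera(n)[:,:,::-1])
print(r.get_obs()['eef_pos'])
cv2.imwrite('pics/c3.png',cv2.resize(cv2.imread('pics/scene2.png')[140:340,170:350],(540,600)))
E
```

```text
clock: 2.45
eef_pos: [0.6051, 0.0608, 0.2587]
orientation: [-0.0, -0.035, 0.999, 0.0]
ft_force: [-0.2, -0.8, 0.3]
grip_width: 0.991
gripper_force: 0.0
[0.6049816  0.06106861 0.25877558]
```

View pics/c3.png

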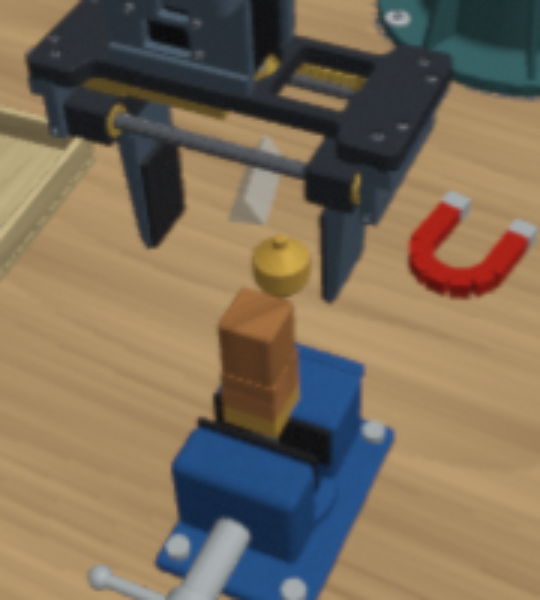

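The open fingers straddle the handle (crop (260,350)), with fingertips at about (150,240) and (330,295). I'll go down to TCP z = 0.161 and close gently.

```bash
python3 -m jog '[[0,0,-4,0,0,0,9],[0,0,-8,0,0,0,9],[0,0,-9.7,0,0,0,9],[0,0,-9.7,0,0,0,9],[0,0,-9.7,0,0,0,6],[0,0,-9.7,0,0,0,4],[0,0,-9.7,0,0,0,2.5],[0,0,-9.7,0,0,0,2.5]]' 10;python3 -m jog '[[0,0,0,0,0,0,2.5],[0,0,0,0,0,0,2.5],[0,0,0,0,0,0,2.5]]' 10
```

```text
clock: 3.55
eef_pos: [0.6057, 0.0602, 0.1622]
orientation: [0.0, -0.035, 0.999, -0.0]
ft_force: [-0.3, -1.0, 0.6]
grip_width: 0.582
gripper_force: 0.0
clock: 3.92
eef_pos: [0.6055, 0.0606, 0.1619]
orientation: [0.0, -0.035, 0.999, 0.0]
ft_force: [-0.6, 4.2, 0.3]
grip_width: 0.354
gripper_force: 10.0
```

```bash
python3 -m jog '[[0,0.05,0,0,0,0,2.5],[0,0.1,0,0,0,0,2.5],[0,0.1,0,0,0,0,2.5],[0,0.1,0,0,0,0,2.5]]' 50
```

```text
clock: 4.42
eef_pos: [0.6055, 0.0609, 0.1619]
orientation: [-0.0, -0.035, 0.999, -0.0]
ft_force: [-1.3, -3.8, 1.0]
grip_width: 0.349
gripper_force: 50.0
```

```bash
python3 -m jog '[[0,-0.05,0.1,0,0,0.17,2.5],[0,-0.05,0.2,0,0,0.34,2.5],[0,-0.05,0.25,0,0,0.42,2.5],[0,-0.05,0.25,0,0,0.42,2.5]]' 60
```

```text
clock: 4.92
eef_pos: [0.6053, 0.0609, 0.1637]
orientation: [-0.0, -0.242, 0.97, 0.0]
ft_force: [4.3, 1.9, -12.6]
grip_width: 0.348
gripper_force: 60.0
```

```bash
python3 -m jog '[[0,0,0.03,0,0,-0.17,2.5],[0,0,0.06,0,0,-0.34,2.5],[0,0,0.09,0,0,-0.51,2.5],[0,0,0.12,0,0,-0.68,2.5],[0,0,0.15,0,0,-0.84,2.5],[0,0,0.15,0,0,-0.84,2.5]]'
```

```text
clock: 5.68
eef_pos: [0.6053, 0.0607, 0.1652]
orientation: [-0.0, 0.174, 0.985, 0.0]
ft_force: [4.5, -0.2, -14.0]
grip_width: 0.347
gripper_force: 60.0
```

```bash
python3 -m jog '[[0,0,0.03,0,0,0.17,2.5],[0,0,0.06,0,0,0.34,2.5],[0,0,0.09,0,0,0.51,2.5],[0,0,0.12,0,0,0.68,2.5],[0,0,0.15,0,0,0.84,2.5],[0,0,0.15,0,0,0.84,2.5]]'
```

```text
clock: 6.42
eef_pos: [0.6053, 0.061, 0.1668]
orientation: [-0.0, -0.245, 0.969, 0.0]
ft_force: [4.9, 2.4, -15.2]
grip_width: 0.352
gripper_force: 60.0
```

```bash
python3 -m jog '[[0,0,0.03,0,0,-0.17,2.5],[0,0,0.06,0,0,-0.34,2.5],[0,0,0.09,0,0,-0.51,2.5],[0,0,0.11,0,0,-0.68,2.5],[0,0,0.13,0,0,-0.84,2.5],[0,0,0.13,0,0,-0.84,2.5]]'
```

```text
clock: 7.18
eef_pos: [0.6053, 0.0607, 0.168]
orientation: [-0.0, 0.174, 0.985, -0.0]
ft_force: [4.8, 0.4, -15.4]
grip_width: 0.35
gripper_force: 60.0
```

The force is steady at about 15 N, which puts the file about 3 mm up and the handle about 3 mm off. I'll carry on with the same sweeps.

```bash
python3 -m jog '[[0,0,0.03,0,0,0.17,2.5],[0,0,0.06,0,0,0.34,2.5],[0,0,0.09,0,0,0.51,2.5],[0,0,0.11,0,0,0.68,2.5],[0,0,0.13,0,0,0.84,2.5],[0,0,0.13,0,0,0.84,2.5]]'
```

```text
clock: 7.92
eef_pos: [0.6052, 0.0609, 0.1693]
orientation: [-0.0, -0.245, 0.969, 0.0]
ft_force: [5.4, 2.6, -15.5]
grip_width: 0.352
gripper_force: 60.0
```

```bash
python3 -m jog '[[0,0,0.03,0,0,-0.17,2.5],[0,0,0.06,0,0,-0.34,2.5],[0,0,0.09,0,0,-0.51,2.5],[0,0,0.11,0,0,-0.68,2.5],[0,0,0.13,0,0,-0.84,2.5],[0,0,0.13,0,0,-0.84,2.5]]'
```

```text
clock: 8.68
eef_pos: [0.6056, 0.0607, 0.1716]
orientation: [0.0, 0.172, 0.985, 0.0]
ft_force: [-0.3, -0.0, -0.9]
grip_width: 0.35
gripper_force: 60.0
```

```bash
python3 -m jog '[[0,0,0.03,0,0,0.17,2.5],[0,0,0.06,0,0,0.34,2.5],[0,0,0.09,0,0,0.51,2.5],[0,0,0.11,0,0,0.68,2.5],[0,0,0.13,0,0,0.84,2.5],[0,0,0.13,0,0,0.84,2.5]]'
```

```text
clock: 9.43
eef_pos: [0.6056, 0.0607, 0.1728]
orientation: [0.0, -0.244, 0.97, -0.0]
ft_force: [-0.5, -0.1, -1.8]
grip_width: 0.348
gripper_force: 60.0
```

It is free: only the handle's weight remains on the wrist. I'll turn back to the start yaw and lift straight off the tang.

```bash
python3 -m jog '[[0,0,0.4,0,0,-0.15,2.5],[0,0,0.8,0,0,-0.3,2.5],[0,0,1.4,0,0,-0.42,2.5],[0,0,2.4,0,0,-0.42,2.5],[0,0,3.6,0,0,-0.42,2.5],[0,0,5,0,0,-0.42,2.5],[0,0,7,0,0,-0.42,2.5],[0,0,8,0,0,-0.42,2.5]]'
python3 - <<'E'
from h import *
cv2.imwrite('pics/scene3.png',eyes.camera("scene")[:,:,::-1])
cv2.imwrite('pics/c4.png',cv2.resize(cv2.imread('pics/scene3.png')[120:340,80:350],(736,600)))
# tray centre from the scene view, rim at 35 mm
im=cv2.imread('pics/scene0.png');h=cv2.cvtColor(im,cv2.COLOR_BGR2HSV)
print(h[207,152],h[190,90],r.get_obs()['qpos'])
P=np.array([[103,207],[149,173],[201,183],[154,238]],float)
X=onplane("scene",P,.035);print(X.round(3).tolist(),X.mean(0))
E
```

```text
clock: 10.42
eef_pos: [0.6061, 0.0607, 0.2545]
orientation: [0.001, -0.035, 0.999, 0.0]
ft_force: [0.6, -0.5, -0.3]
grip_width: 0.352
gripper_force: 60.0
[ 21  87 159] [ 17 110 149] [ 6.16547338e-02  2.18368971e-01  1.91439622e+00  5.17450319e-06
  1.00612290e+00 -1.57960121e+00]
[[0.541, -0.383, 0.035], [0.394, -0.37, 0.035], [0.369, -0.23, 0.035], [0.564, -0.214, 0.035]] [ 0.46680693 -0.29900804  0.035     ]
```

View pics/c4.png

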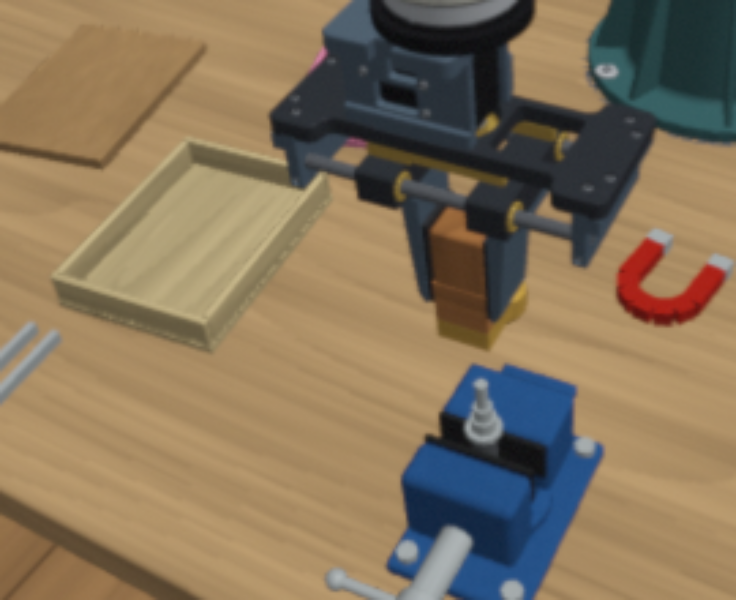

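The crop shows the handle held at (465,280) and the tang bare in the vise at (482,400). The tray is empty, with its centre at (195,240). I'll move over the tray.

```bash
python3 -m jog '[[-2,-5,0,0,0,0,2.5],[-4,-10,0,0,0,0,2.5],[-6,-15.5,0,0,0,0,2.5],[-8,-21,0,0,0,0,2.5],[-10,-26,0,0,0,0,2.5],[-12,-31,0,0,0,0,2.5],[-13.8,-35.8,0,0,0,0,2.5],[-13.8,-35.8,0,0,0,0,2.5]]'; python3 -m jog '[[0,0,0,0,0,0,2.5],[0,0,0,0,0,0,2.5]]'
```

```text
clock: 11.48
eef_pos: [0.4664, -0.2997, 0.2525]
orientation: [-0.0, -0.033, 0.999, -0.0]
ft_force: [0.2, 0.5, -0.6]
grip_width: 0.351
gripper_force: 60.0
clock: 11.72
eef_pos: [0.4678, -0.2964, 0.2525]
orientation: [-0.0, -0.036, 0.999, 0.0]
ft_force: [0.8, 1.2, -0.0]
grip_width: 0.349
gripper_force: 60.0
```

```bash
python3 -m jog '[[0,0,-4,0,0,0,2.5],[0,0,-8,0,0,0,2.5],[0,0,-12,0,0,0,2.5],[0,0,-15,0,0,0,2.5],[0,0,-17,0,0,0,2.5],[0,0,-18.2,0,0,0,2.5],[0,0,-18.7,0,0,0,2.5],[0,0,-18.7,0,0,0,2.5]]'
```

```text
clock: 12.72
eef_pos: [0.4678, -0.2974, 0.0659]
orientation: [0.0, -0.035, 0.999, -0.0]
ft_force: [0.3, -0.1, -0.8]
grip_width: 0.349
gripper_force: 60.0
```

```bash
python3 -m jog '[[0,0,-0.15,0,0,0,2.5],[0,0,-0.3,0,0,0,2.5],[0,0,-0.45,0,0,0,2.5],[0,0,-0.45,0,0,0,2.5]]'
```

```text
clock: 13.22
eef_pos: [0.4674, -0.2972, 0.061]
orientation: [-0.0, -0.035, 0.999, 0.0]
ft_force: [0.4, -0.1, -1.0]
grip_width: 0.347
gripper_force: 60.0
```

```bash
python3 -m jog '[[0,0,-0.08,0,0,0,2.5],[0,0,-0.16,0,0,0,2.5],[0,0,-0.16,0,0,0,2.5]]'
```

```text
clock: 13.6
eef_pos: [0.4675, -0.2973, 0.0594]
orientation: [-0.0, -0.035, 0.999, 0.0]
ft_force: [-0.2, 0.9, -0.9]
grip_width: 0.345
gripper_force: 60.0
```

```bash
python3 -m jog '[[0,0,-0.06,0,0,0,2.5],[0,0,-0.12,0,0,0,2.5],[0,0,-0.12,0,0,0,2.5]]'
```

```text
clock: 13.98
eef_pos: [0.4676, -0.2973, 0.0589]
orientation: [-0.0, -0.035, 0.999, 0.0]
ft_force: [-4.7, 3.2, 13.4]
grip_width: 0.348
gripper_force: 60.0
```

Contact at 13 N. I'll back off 0.5 mm, open slowly, then rise.

```bash
python3 -m jog '[[0,0,0.04,0,0,0,2.5],[0,0,0.04,0,0,0,3.6],[0,0,0.04,0,0,0,4.5],[0,0,0.04,0,0,0,5.5],[0,0,0.04,0,0,0,5.5],[0,0,0.04,0,0,0,5.5]]'; python3 -m jog '[[0,0,2,0,0,0,5.5],[0,0,5,0,0,0,5.5],[0,0,9,0,0,0,5.5],[0,0,14,0,0,0,5.5],[0,0,18,0,0,0,5.5],[0,0,18,0,0,0,5.5],[0,0,18,0,0,0,5.5]]'
python3 - <<'E'
from h import *
cv2.imwrite('pics/scene4.png',eyes.camera("scene")[:,:,::-1])
E
```

```text
clock: 14.72
eef_pos: [0.4675, -0.2973, 0.0586]
orientation: [-0.0, -0.035, 0.999, 0.0]
ft_force: [0.4, 0.1, -0.9]
grip_width: 0.606
gripper_force: 0.0
clock: 15.6
eef_pos: [0.4672, -0.2971, 0.2388]
orientation: [0.0, -0.035, 0.999, -0.0]
ft_force: [-0.3, -0.4, -0.3]
grip_width: 0.605
gripper_force: 0.0
```

View pics/scene4.png

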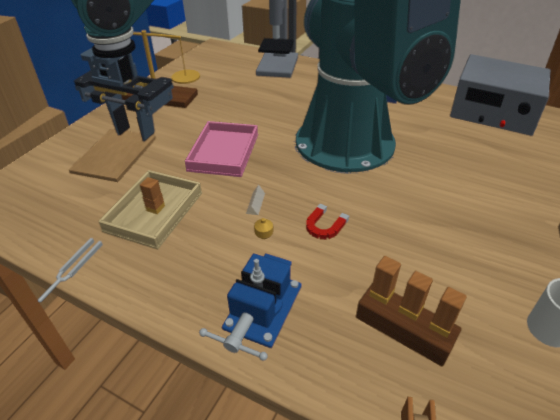

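The handle stands in the wooden tray at (152,197). The file is still in the vise at (257,270), and the gripper is clear.

```bash
python3 -c "
from workcell import r
print(r.close_job())"
```

```text
the job is handed in; nothing more can be done
None
```

The handle was twisted off the file and now stands released in the plywood tray, the file is still clamped in the vise (lifted about 3 mm at most, judging by the pull force), and the job was handed in at about 16 s.

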